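Set the sample tubes and hold the dispenser's slide at its mark

TASK

To portion brewing pellets, get the sample tubes in the wooden rack ready: press the cap of the slim tube that was left open fully shut, and flip the cap of the wide tube up until it stands upright or beyond; the other slim tube stays shut. Then pull the dispenser's spring-return slide out by its T-handle until its pointer is level with the mark, a small upright steel blade clamped beside it, and finish while still holding it there with the gripper so that it cannot spring back. Leave the other things on the table where they are.

Things in the scene. Friction and masses are not known exactly. Their poses are not given: they have to be found in the camera images.
- rack: fixed light-wood rack, 72 mm (x) by 236 mm (y), 58 mm high, origin under its centre, z up. Three fixed tubes stand in it in a row along its y, 72 mm apart, in any order: one wide and short, two slim and taller (slim A starts open, slim B starts shut)
- slim_a_hinge (a point): hinge of the cap of slim tube A (28 mm across). Origin on the hinge axis, level with the tube's rim, 105 mm above the table; x points level from the tube (its axis is 16 mm back along -x) to the hinge, y along the hinge axis, z up. Shut, the cap is a white disc 31 mm across, its top 6 mm above this point; the tab is centred 32 mm from it along -x
- slim_b_hinge (a point): hinge of the cap of slim tube B (28 mm across). Origin on the hinge axis, level with the tube's rim, 105 mm above the table; x points level from the tube (its axis is 16 mm back along -x) to the hinge, y along the hinge axis, z up. Shut, the cap is a white disc 31 mm across, its top 6 mm above this point; the tab is centred 32 mm from it along -x
- wide_hinge (a point): hinge of the cap of the wide tube (42 mm across). Origin on the hinge axis, level with the tube's rim, 85 mm above the table; x points level from the tube (its axis is 23 mm back along -x) to the hinge, y along the hinge axis, z up. Shut, the cap is a white disc 45 mm across, its top 6 mm above this point; the tab is centred 46 mm from it along -x
- slim_a_tab (a point): centre of the top of the upright tab (thumb fin) at the front edge of the cap of slim tube A (28 mm across): 8 mm along x, 14 mm along y, top 20 mm above the hinge axis when shut. It moves with the cap; axes match the hinge point's when shut. A tab can be pinched by its sides and lifted; pushing a shut cap's tab level jams
- slim_b_tab (a point): centre of the top of the upright tab (thumb fin) at the front edge of the cap of slim tube B (28 mm across): 8 mm along x, 14 mm along y, top 20 mm above the hinge axis when shut. It moves with the cap; axes match the hinge point's when shut. A tab can be pinched by its sides and lifted; pushing a shut cap's tab level jams
- wide_tab (a point): centre of the top of the upright tab (thumb fin) at the front edge of the cap of the wide tube (42 mm across): 8 mm along x, 14 mm along y, top 20 mm above the hinge axis when shut. It moves with the cap; axes match the hinge point's when shut. A tab can be pinched by its sides and lifted; pushing a shut cap's tab level jams
- slim_a_cap (a joint): opening of the cap of slim tube A (28 mm across) in rad: 0 shut (firm stop), pi/2 upright, 2.1 folded back (stop). Opening lifts the tab up and over towards the hinge's +x side. Stiff hinge (about 0.015 N m): stays where left, no spring or latch. Starts open, at 1.5 to 1.95.
- slim_b_cap (a joint): opening of the cap of slim tube B (28 mm across) in rad: 0 shut (firm stop), pi/2 upright, 2.1 folded back (stop). Opening lifts the tab up and over towards the hinge's +x side. Stiff hinge (about 0.015 N m): stays where left, no spring or latch. Starts shut.
- wide_cap (a joint): opening of the cap of the wide tube (42 mm across) in rad: 0 shut (firm stop), pi/2 upright, 2.1 folded back (stop). Opening lifts the tab up and over towards the hinge's +x side. Stiff hinge (about 0.015 N m): stays where left, no spring or latch. Starts shut or barely ajar (up to 0.04).
- dispenser: fixed grey dispenser, 290 mm (x) by 100 mm (y); origin on the table, z up, front (-x) towards the robot. Its low front deck (top 68 mm, from x = -150 to 20 mm) carries the slide between two rails; the housing (116 mm high) begins at x = 20 mm and the white lidded hopper (98 mm across, top 192 mm) stands on it centred at x = 88 mm
- slide_handle (a point): centre of the T-handle's bar on the slide: a black round bar 16 mm thick, 64 mm long along the dispenser's y, centred 115 mm above the table, on a central stem 10 mm (x) by 16 mm (y); 43 mm free under the bar beside the stem. When shut it lies at x = -60 mm, y = 0 of the dispenser. It moves with the slide; axes as the dispenser's
- slide_pointer (a point): tip of the small steel pointer that juts from the slide over its left (+y) rail, 70 mm above the table; x position same as the handle's centre, 48 mm to its left along y. It moves with the slide; axes as the dispenser's
- mark_blade (a point): the mark: the inner edge, 70 mm above the table, of an upright steel blade, 3 mm thin (x) and 24 mm wide (y), fixed outside the left rail, its top 92 mm above the table; axes as the dispenser's. The pointer is level with the mark when both have the same x along the dispenser. The blade is no stop: the slide can be pulled past it
- slide (a joint): how far the slide is pulled out along the dispenser's -x, in m: 0 is shut, 0.085 the stop; the mark is somewhere between 0.032 and 0.062. A spring pulls it back with 3 N when shut, rising by 1.2 N per 10 mm (about 10 N at 60 mm); let go, it springs shut
- bung_a: loose black rubber bung, 34 mm high, 44 mm across the top, origin under its middle; not part of the job
- bung_b: loose cork bung, 34 mm high, 44 mm across the top, origin under its middle; not part of the job
- jar: loose brown glass jar, 80 mm across, 115 mm high, origin under its middle; not part of the job
- carton: loose small cardboard carton, 35 x 50 x 60 mm high, origin under its middle; not part of the job
- beaker: loose white plastic cup, 70 mm across, 80 mm high, origin under its middle; not part of the job
- spoon: loose steel spoon lying flat, 180 mm long, origin under its middle, long axis along its x; not part of the job
- bottle: loose brown glass bottle, 60 mm across, 160 mm high, origin under its middle; not part of the job
Mind the look-alikes: they are no part of the job. What is shaped like the part that bears slim_a_hinge but pink or yellow is not meant.

How it is judged:
On the way, in this order (a step that is already met when the one before it is completed fails the run):
1. the open slim tube is pressed shut and the wide tube is flipped open, the other slim tube shut, with the slide not yet pulled out (value of joint each of slim_a_cap, slim_b_cap below 0.12 rad and value of joint wide_cap above 1.2 rad and value of joint slide below 0.015 m), for 0.2 s.
2. the slide is pulled until its pointer is level with the mark (x of slide_pointer in the frame of mark_blade between -0.005 and 0.005 m), for 0.3 s.
At the end, for the whole second after the job is handed in: Both slim tubes' caps shut (under 0.12 rad), the wide tube's cap standing open (over 1.2 rad), the slide at rest with its pointer within 5 mm of the mark along the dispenser, held by the gripper's fingers (over 2 N) (all of step 2 and value of joint each of slim_a_cap, slim_b_cap below 0.12 rad and value of joint wide_cap above 1.2 rad and velocity of joint slide between -0.01 and 0.01 m/s and contact force between the fingers and slide above 2 N); the arm keeps its last pose, push and grip.
It fails at once if the cap of the slim tube that starts shut is opened (value of joint slim_b_cap above 0.35 rad).
It fails at once if one of the other things on the table is moved more than 30 mm (distance of any of bung_a, bung_b, jar, carton, beaker, spoon, bottle from where it was at the start of the episode above 0.03 m).
It also fails if it takes over 61 s, if anything falls off the work surface, if the arm or the gripper's body presses on something with over 40 N, if the wrist force passes 120 N, or if a joint passes its speed limit or range.

ROBOT

A 6-joint arm with a two-finger parallel gripper is mounted at the origin on the work surface. World frame = base frame: x ahead of the robot, y to its left, z up, the work surface at z = 0. Lengths are in m, angles in rad, forces in N, time in s.
With the tool pointing down it reaches from about 0.275 to 0.975 m from the base axis. Payload 8.4 kg.
Tool frame: the origin (TCP) lies midway between the tips of the shut fingers; the grasp point (between the pads) lies 19 mm behind it; y points along the fingers, z is the direction in which the jaws open and shut, and the axes are right-handed (so a half turn about y gives the same grasp; the last joint's range is limited). The gripper opens to 92 mm and grips with 3 to 60 N. Pads are 20 mm wide; open, the fingers measure 128 mm over their backs; the gripper's body (75 mm by 189 mm) begins 69 mm behind the grasp point.
Start: joints at [-1.175, 0.353, 1.633, -0, 1.155, -0.002], TCP at [0.242, -0.576, 0.215] pointing down, gripper open.
Joint ranges: [-2.63, 2.63], [-0.92, 2.1], [0.06, 2.66], [-1.3, 4.44], [0, 2.69], [-3.02, 3.02]. Speed limits (rad/s): [2.22, 2.22, 2.79, 3.14, 3.14, 3.14].

INTERFACE

Orientations are given as a unit quaternion [w, x, y, z].
In Python, from rig import manip, cams, nets gives the robot as it stands.
- The arm moves only by the tool play_rows, never from a script. Its argument "rows" is a list of rows, each a list of 7 numbers: the opening, from -1 (shut) to 1 (fully open), then the shift along the tool's x, y, z in m, then the turn, a rotation vector about the tool's x, y, z in rad. A call has 1 to 20 rows; each row is the pose to reach, as a shift and turn from the pose measured when the call began, along the tool's axes at that moment; what a row does not reach only later rows make up. A row lasts 1/8 s, in which the tool goes at most 62.5 mm and 10.7 degrees, less where a joint would pass 70% of its speed; a pose out of reach is approached as far as the arm can. A call with a gripper value outside its range is refused whole. The fingers move at their own pace and stop on an object; "newtons" is the grip in N (left out, the last holds). Time passes only in rows, so rows that repeat a pose let the fingers close. It gives the time, the measured TCP pose, the force and the opening at its end, in the units of the state.
- manip.get_obs(): the state, without advancing time (a new reading comes with each control period).
- cams.read_camera(name): name is "scene" or "top"; returns a dict with "image" (480x640x3 uint8, red, green, blue), "vfov" (degrees; the focal length in pixels is half the picture's height over the tangent of half this angle, whatever the lens; pixels are square), "cx", "cy" (the principal point, pixels), "R" (3x3) and "t" (3): a world point X has camera coordinates R X + t. Camera axes: x right, y down, z forward; pixel columns grow to the right and rows downward; lengths in m; the calibration is good to about 2 mm. A picture is of the moment at which its call begins. There is no depth.
- manip.job_done(): hands the job in, once; it reports no verdict.
Trained networks look in a picture, given as the dict that the camera call returned (one of the last four; its "shot" number tells which), for a name from the list of things; names that differ only in an ending like _2 or _b are one class to them, and where a whole thing is asked for, a point or a joint stands for the part that bears it (a point fixed in the world has none). Each returns a list of dicts, best first, with "p" (0 to 1); they miss things now and then, are a little off and sometimes report something else, mostly with a low value. They report only what shows in the picture. A call takes as long as a camera call. They do not tell look-alikes from the thing itself.
- nets.outline_of(picture, thing): "region" (480x640 bool, what is visible of it) and "extent" ([left, top, width, height] in pixels, round what is visible of it).
The state is a dict: "time_s": time; "joint_pos": joint angles; "dq": joint speeds; "effort": joint torques, N m; "tool_pos": TCP position; "eef_rot": TCP orientation; "ft_force": force on the tool from outside, world axes, zero at the start; "torque": the same for the moment, N m; "width": opening from 0.0 (shut) to 1.0 (fully open).
Only numpy, scipy, OpenCV 4.12 (cv2) and the standard library are available. Lean on these libraries where they do the work, as an engineer would, in place of code of your own. Each camera call takes 0.05 s, during which the arm holds its last target.

## Working session

There is one attempt and no reset: what is moved stays moved. The work goes in short steps, Python scripts to look and compute and a tool call to move; the robot and the scene stay as the last step left them, time stands still between calls to the robot, and variables do not carry over. Pictures are saved under pics/ and viewed, and the job is handed in when it is done.

Besides the shell and the picture viewer there is one more tool, called as name(argument=value, ...) on one line, values as JSON. play_rows: Moves the arm, as the interface text tells. Its arguments: {"type":"object","properties":{"rows":{"type":"array"},"newtons":{"type":"number"}},"required":["rows"]}

```bash
ls; mkdir -p pics
python3 - <<'E'
from rig import manip,cams,nets
import cv2,pickle
print(manip.get_obs())
for n in ["scene","top"]:
    p=cams.read_camera(n)
    cv2.imwrite(f"pics/{n}0.png",p["image"][:,:,::-1])
    pickle.dump(p,open(f"{n}0.pkl","wb"))
    print(n,{k:v for k,v in p.items() if k!="image"})
    for t in ["slim_a_hinge","wide_hinge","slide_handle","rack","dispenser","slim_a_tab","wide_tab","mark_blade","slide_pointer"]:
        try:
            print(t,[(round(d["p"],2),d["extent"]) for d in nets.outline_of(p,t)])
        except Exception as e: print(t,e)
E
```

```text
pics
{'time_s': 0.0, 'joint_pos': array([-1.17542698e+00,  3.53658444e-01,  1.63411384e+00, -5.34455360e-06,
        1.15521039e+00, -2.41279717e-03]), 'dq': array([ 0.00016102,  0.00059977, -0.00036952, -0.00016291, -0.00043389,
        0.0015939 ]), 'effort': array([ 2.70598459e-03, -5.93826985e+01, -3.34210145e+01,  6.99926284e-02,
        2.34894245e-02, -1.45355311e-04]), 'tool_pos': array([ 0.24191083, -0.57575168,  0.21386595]), 'eef_rot': array([ 0.13961493, -0.13981019,  0.69364842, -0.69268511]), 'ft_force': array([ 0.29498963,  0.63204591, -0.42931949]), 'torque': array([ 0.03444068, -0.0126859 ,  0.01995337]), 'width': 1.005994483278234}
scene {'vfov': 50.00808781009704, 'cx': 314.38980432106166, 'cy': 236.07748827647868, 'R': array([[ 0.20252658,  0.97921358,  0.0111243 ],
       [ 0.81241663, -0.16166436, -0.56021768],
       [-0.54677435,  0.12249654, -0.82827073]]), 't': array([-0.11657512, -0.39320262,  1.53422598]), 'shot': 1}
slim_a_hinge [(0.92, [468.3, 164.2, 16.7, 35.0]), (0.88, [460.6, 201.1, 17.5, 39.0]), (0.8, [470.8, 229.5, 26.7, 41.9]), (0.59, [427.2, 167.1
[... 1107 characters left out ...]
73, [139.3, 259.2, 20.0, 17.8]), (0.54, [208.3, 220.1, 9.5, 23.2]), (0.54, [166.4, 186.9, 17.9, 15.6]), (0.52, [183.0, 271.6, 16.2, 13.5])]
wide_hinge [(0.65, [232.3, 227.4, 13.4, 14.5])]
slide_handle [(0.64, [365.0, 193.5, 34.8, 55.4])]
rack [(0.57, [196.3, 211.3, 97.1, 47.7])]
dispenser [(0.58, [360.4, 137.1, 61.9, 126.2])]
slim_a_tab [(0.71, [184.2, 272.1, 12.0, 15.0]), (0.6, [163.8, 226.5, 12.8, 11.7]), (0.59, [165.5, 187.6, 14.1, 15.4]), (0.48, [137.8, 259.4, 17.5, 17.1]), (0.42, [295.3, 161.1, 18.3, 10.4])]
wide_tab [(0.71, [260.6, 219.9, 16.0, 16.8])]
mark_blade [(0.65, [360.5, 140.8, 60.6, 125.6])]
slide_pointer [(0.79, [366.7, 192.5, 33.3, 55.0]), (0.33, [223.5, 139.5, 30.2, 41.3])]
```

View pics/scene0.png

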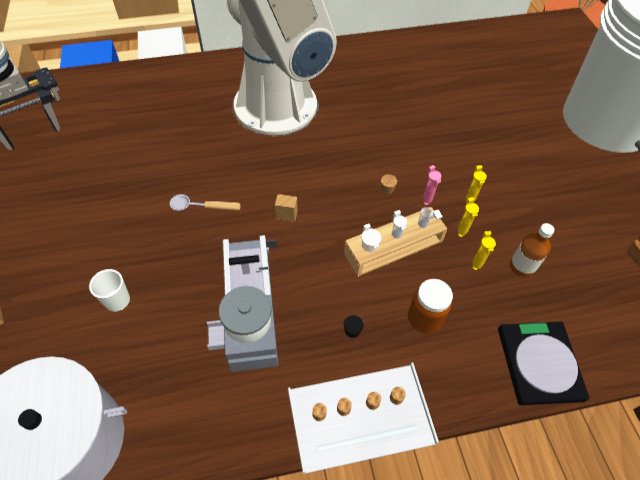

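View pics/top0.png

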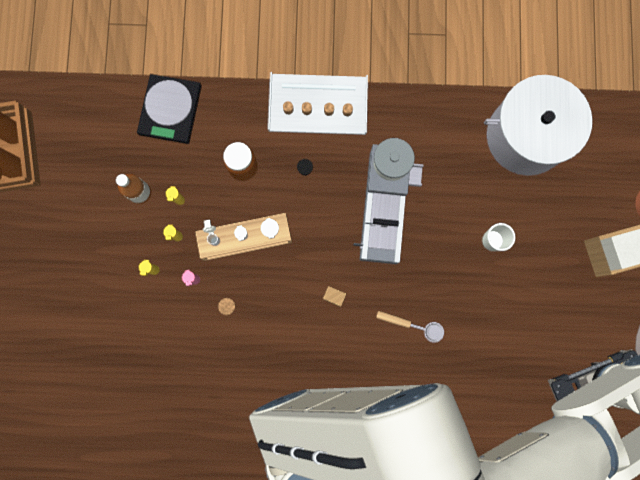

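Run:
```python
import pickle,cv2
for n,(x,y,w,h) in {"scene":(330,150,180,135),"top":(180,180,130,98)}.items():
    im=pickle.load(open(f"{n}0.pkl","rb"))["image"][y:y+h,x:x+w]
    cv2.imwrite(f"pics/{n}_rack.png",cv2.resize(im,(800,600),interpolation=2)[:,:,::-1])
for n,(x,y,w,h) in {"scene":(190,220,120,90),"top":(340,120,120,150)}.items():
    im=pickle.load(open(f"{n}0.pkl","rb"))["image"][y:y+h,x:x+w]
    cv2.imwrite(f"pics/{n}_disp.png",cv2.resize(im,(800,600) if n=="scene" else (480,600),interpolation=2)[:,:,::-1])
```

```text
(no output)
```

View pics/scene_rack.png

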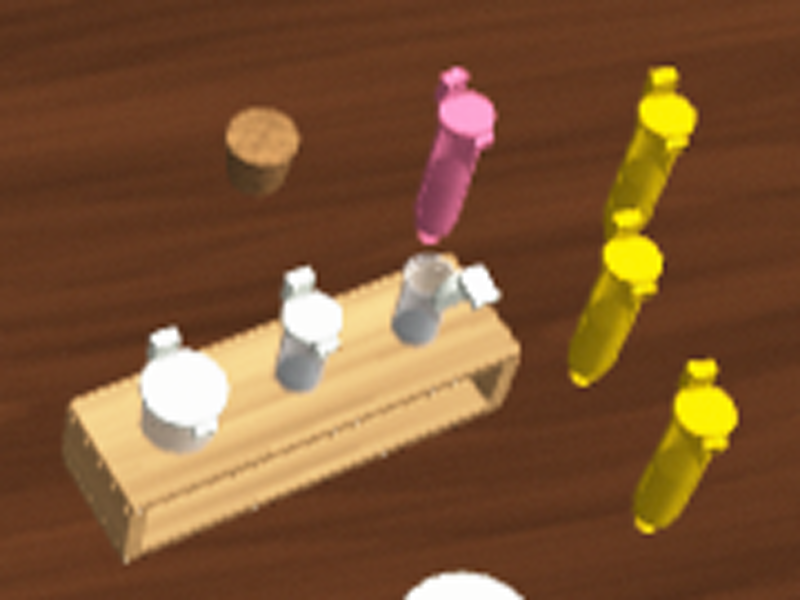

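View pics/top_rack.png

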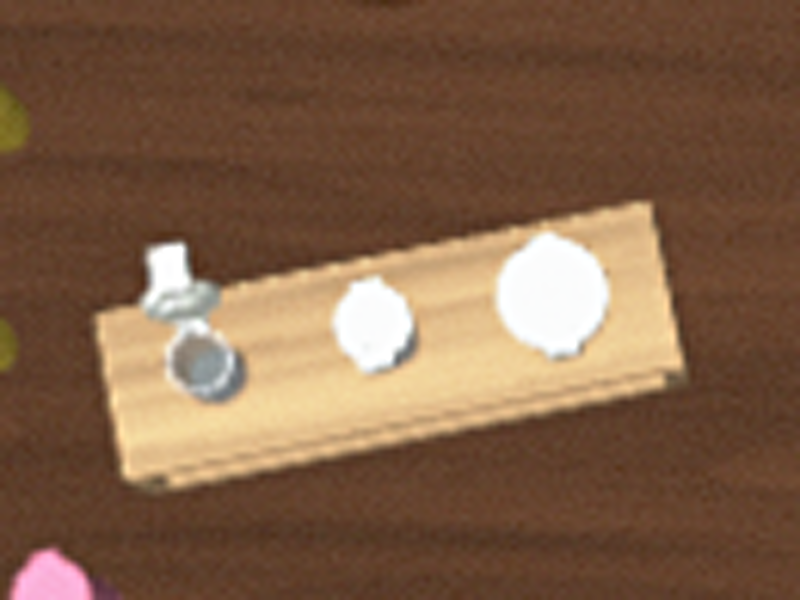

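View pics/scene_disp.png

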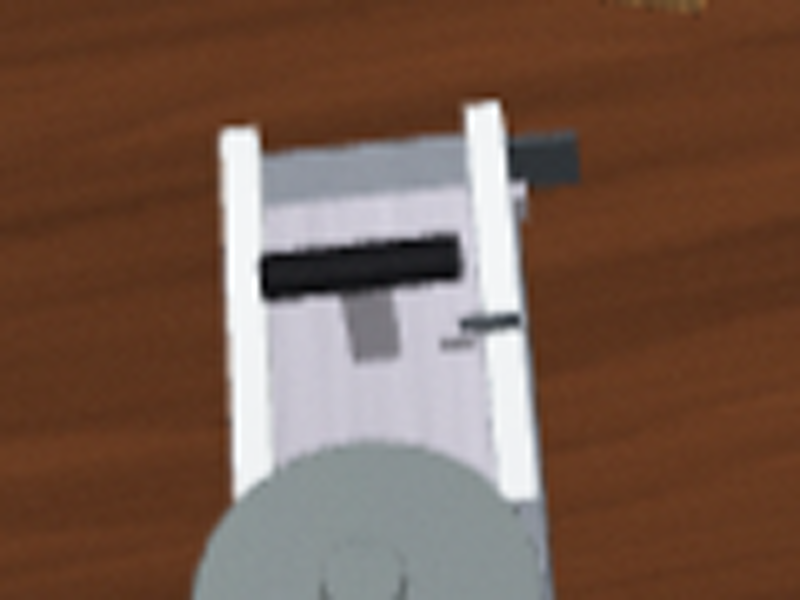

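View pics/top_disp.png

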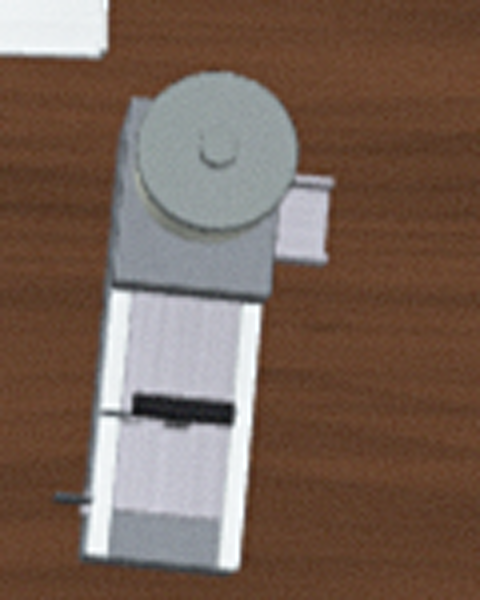

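The pictures show the rack at about (243,236) in the top view. From right to left it holds the wide tube (270,228), shut slim B (241,232) and open slim A (213,238). The hinges are on the far side and the tabs face the robot. The dispenser handle is at (386,222) in the top view and the blade at about (358,244). Next I'll fit poses.

```bash
cat > h.py <<'E'
import numpy as np,pickle
from scipy.optimize import least_squares
def proj(p,X):
    f=240/np.tan(np.radians(p["vfov"]/2)); c=p["R"]@np.asarray(X)+p["t"]
    return np.array([f*c[0]/c[2]+p["cx"],f*c[1]/c[2]+p["cy"]])
def fr(q,v):
    c,s=np.cos(q[2]),np.sin(q[2]); return np.array([q[0]+c*v[0]-s*v[1],q[1]+s*v[0]+c*v[1],v[2]])
E
python3 - <<'E'
from h import *
S=pickle.load(open("scene0.pkl","rb"));T=pickle.load(open("top0.pkl","rb"))
ts=lambda a:(180+a[0]*130/800,180+a[1]*98/600); ss=lambda a:(330+a[0]*180/800,150+a[1]*135/600)
# local: rack y: wide at -72 (right), B 0, A +72 ; tube centre offset x0
o=[(T,ts((552,295)),(0,-.072,.091)),(T,ts((373,323)),(0,0,.111)),(T,ts((202,358)),(0,.072,.105)),
(S,ss((184,393)),(0,-.072,.091)),(S,ss((311,320)),(0,0,.111)),(S,ss((430,268)),(0,.072,.105)),
(S,ss((165,335)),(-.023,-.072,.105)),(S,ss((299,275)),(-.016,0,.125)),
(T,ts((545,240)),(.0235,-.072,.09)),(T,ts((373,282)),(.017,0,.11))]
r=least_squares(lambda q:np.concatenate([proj(p,fr(q,v))-u for p,u,v in o]),[.6,.2,0],loss='soft_l1')
print(r.x,np.degrees(r.x[2]));print(np.round(r.fun.reshape(-1,2),1))
q=r.x
for n,v in dict(wide_tube=(0,-.072,.085),wide_hinge=(.023,-.072,.085),wide_tab=(-.023,-.072,.105),A_h=(.016,.072,.105),A=(0,.072,.105),A_tab=(-.016,.072,.125)).items(): print(n,fr(q,v).round(4))
# slim A open angle
u0=ts((167,260)); u1=ss((480,285))
for a in np.arange(1.4,2.15,.1):
    # tab centre: shut at (-.032,.., +.0125) rel hinge
    dx,dz=-.032,.013
    x=.016+np.cos(a)*dx+np.sin(a)*dz; z=.105-np.sin(a)*dx+np.cos(a)*dz
    X=fr(q,(x,.072,z)); print(round(a,2),(proj(T,X)-u0).round(1),(proj(S,X)-u1).round(1))
t4=lambda a:(340+a[0]/4,120+a[1]/4); s4=lambda a:(190+a[0]*.15,220+a[1]*.15)
o=[(T,t4((133,407)),(-.06,.032,.115)),(T,t4((234,412)),(-.06,-.032,.115)),(T,t4((102,411)),(-.06,.048,.07)),
(S,s4((261,278)),(-.06,-.032,.115)),(S,s4((460,257)),(-.06,.032,.115)),(S,s4((519,320)),(-.06,.048,.07)),(T,t4((218,150)),(.088,0,.192))]
def f(q): 
    a=[proj(p,fr(q,v))-u for p,u,v in o]
    m=lambda dy,z:fr(q,(q[3],q[4]+dy,z))
    a+=[proj(T,m(0,.092))-t4((90,499)),proj(T,m(.024,.092))-t4((55,495)),proj(S,m(0,.092))-s4((508,138)),proj(S,m(.024,.092))-s4((578,132)),proj(S,m(.024,.07))-s4((578,183))]
    return np.concatenate(a)
r=least_squares(f,[.65,-.1,0,-.1,.055],loss='soft_l1')
print(r.x,np.degrees(r.x[2]));print(np.round(r.fun.reshape(-1,2),1))
print("handle",fr(r.x,(-.06,0,.115)),"pull",-.06-r.x[3])
E
```

```text
[0.55788753 0.19811747 0.23078814] 13.223186578246404
[[-0.4 -0.4]
 [-0.6 -0.4]
 [-1.1 -0. ]
 [-1.1 -1.6]
 [-0.7 -1.1]
 [-0.7  1.6]
 [-1.   0.3]
 [-0.6  0.2]
 [-1.  -0.4]
 [-1.8 -0.3]]
wide_tube [0.5744 0.128  0.085 ]
wide_hinge [0.5967 0.1333 0.085 ]
wide_tab [0.552  0.1228 0.105 ]
A_h [0.557  0.2719 0.105 ]
A [0.5414 0.2682 0.105 ]
A_tab [0.5258 0.2645 0.125 ]
1.4 [0.5 4.9] [-3.5 -3.6]
1.5 [0.3 3.6] [-2.8 -2.3]
1.6 [0.1 2.4] [-2.1 -0.9]
1.7 [0.  1.2] [-1.5  0.6]
1.8 [-0.   0.2] [-1.  2.]
1.9 [-0.1 -0.7] [-0.5  3.5]
2.0 [-0.1 -1.6] [-0.1  5. ]
2.1 [-0.1 -2.3] [0.2 6.4]
[ 0.65326703 -0.16446162 -0.07962514 -0.11802223  0.04980682] -4.5621846999938835
[[-1.1 -1. ]
 [-0.6  0.6]
 [-1.1  0.1]
 [-1.1 -0.5]
 [-0.7 -0.3]
 [-0.7  0.2]
 [-0.1 -1.3]
 [-0.5 -0.5]
 [-1.3 -0.5]
 [-0.8  0.1]
 [-0.6  0. ]
 [-0.1 -2.3]]
handle [ 0.59345713 -0.15968916  0.115     ] pull 0.05802222703442328
```

```bash
cat >> h.py <<'E'
from scipy.spatial.transform import Rotation as Ro
from rig import manip
def pose():
    o=manip.get_obs(); w,x,y,z=o["eef_rot"]; return o,np.array(o["tool_pos"]),Ro.from_quat([x,y,z,w])
def Rt(yaw,tilt=0,flip=False):
    # jaw axis horizontal at yaw; approach (tool y) down, tilted about jaw-perp... see use
    z=np.array([np.cos(yaw),np.sin(yaw),0])*(-1 if flip else 1); y=np.array([0,0,-1.]); x=np.cross(y,z)
    return Ro.from_matrix(np.stack([x,y,z],1))
def rel(p,R,pts,Rd=None):
    for t in pts: print("shift",np.round(R.inv().apply(np.array(t)-p),4), "d",round(float(np.linalg.norm(np.array(t)-p)),3))
    if Rd is not None: print("turn",np.round((R.inv()*Rd).as_rotvec(),3),"deg",np.degrees((R.inv()*Rd).magnitude()).round(1))
E
python3 - <<'E'
from h import *
o,p,R=pose(); print(R.as_matrix().round(3))
q=[.5579,.1981,.2308]
yaw=q[2]+np.pi/2
for fl in (0,1):
  Rd=Rt(yaw,flip=fl); print(Rd.as_matrix().round(3)); rel(p,R,[fr(q,(.075,.072,.21)),fr(q,(.07,.072,.14))],Rd)
print(fr(q,(.075,.072,.21)))
E
```

```text
[[-0.922 -0.     0.387]
 [-0.387  0.    -0.922]
 [ 0.    -1.    -0.   ]]
[[ 0.973  0.    -0.229]
 [ 0.229  0.     0.973]
 [ 0.    -1.     0.   ]]
shift [-0.677   0.0046 -0.6501] d 0.939
shift [-0.6721  0.0746 -0.6509] d 0.939
turn [ 0.    -2.975 -0.   ] deg 170.4
[[-0.973  0.     0.229]
 [-0.229  0.    -0.973]
 [ 0.    -1.    -0.   ]]
shift [-0.677   0.0046 -0.6501] d 0.939
shift [-0.6721  0.0746 -0.6509] d 0.939
turn [0.    0.167 0.   ] deg 9.6
[0.61444082 0.28534756 0.21      ]
```

play_rows(rows=[[-1, -0.677, 0.005, -0.65, 0, 0.167, 0], [-1, -0.677, 0.005, -0.65, 0, 0.167, 0], [-1, -0.677, 0.005, -0.65, 0, 0.167, 0], [-1, -0.677, 0.005, -0.65, 0, 0.167, 0], [-1, -0.677, 0.005, -0.65, 0, 0.167, 0], [-1, -0.677, 0.005, -0.65, 0, 0.167, 0], [-1, -0.677, 0.005, -0.65, 0, 0.167, 0], [-1, -0.677, 0.005, -0.65, 0, 0.167, 0], [-1, -0.677, 0.005, -0.65, 0, 0.167, 0], [-1, -0.677, 0.005, -0.65, 0, 0.167, 0], [-1, -0.677, 0.005, -0.65, 0, 0.167, 0], [-1, -0.677, 0.005, -0.65, 0, 0.167, 0], [-1, -0.677, 0.005, -0.65, 0, 0.167, 0], [-1, -0.677, 0.005, -0.65, 0, 0.167, 0], [-1, -0.677, 0.005, -0.65, 0, 0.167, 0], [-1, -0.677, 0.005, -0.65, 0, 0.167, 0], [-1, -0.677, 0.005, -0.65, 0, 0.167, 0], [-1, -0.677, 0.005, -0.65, 0, 0.167, 0]], newtons=20)

```text
time_s: 3.25
tool_pos: [0.6141, 0.284, 0.2097]
eef_rot: [-0.081, 0.081, -0.702, 0.703]
ft_force: [-0.3, -0.7, -0.1]
width: 0.006
```

```bash
cat > look.py <<'E'
from h import *
from rig import cams
import cv2,sys,pickle
# args: tag n x y w h ...
tag=sys.argv[1]; outs=[]
for a in sys.argv[2:]:
    n,x,y,w,h=a.split(","); x,y,w,h=map(int,(x,y,w,h))
    p=cams.read_camera(n); pickle.dump(p,open(f"{n}_{tag}.pkl","wb"))
    outs.append(cv2.resize(p["image"][y:y+h,x:x+w],(400,int(400*h/w)),interpolation=cv2.INTER_CUBIC))
H=max(o.shape[0] for o in outs)
outs=[cv2.copyMakeBorder(o,0,H-o.shape[0],0,0,0) for o in outs]
cv2.imwrite(f"pics/{tag}.png",np.hstack(outs)[:,:,::-1])
E
python3 look.py m1 scene,330,130,180,150 top,160,160,150,125
python3 - <<'E'
from h import *
o,p,R=pose(); print(o["time_s"],p,R.as_matrix().round(3),o["width"],o["ft_force"],o["joint_pos"])
q=[.5579,.1981,.2308]
c,s=np.cos(q[2]),np.sin(q[2]);d=p[:2]-q[:2];print("rack local",c*d[0]+s*d[1],-s*d[0]+c*d[1])
E
```

```text
3.35 [0.6143181  0.28402254 0.20997267] [[-0.974  0.     0.227]
 [-0.227 -0.    -0.974]
 [-0.    -1.     0.   ]] 0.00417966925873339 [-0.03079509  0.43029481 -0.45800695] [ 4.30911547e-01  4.36833278e-01  1.51787627e+00 -1.24377117e-04
  1.18676509e+00  1.77229852e+00]
rack local 0.07457742714739893 0.0707381953835738
```

View pics/m1.png

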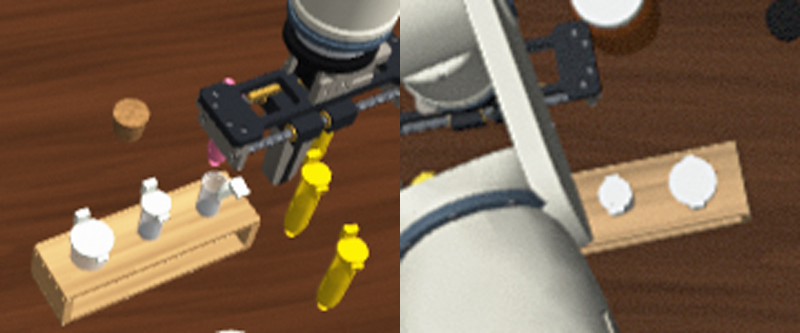

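play_rows(rows=[[-1, 0, 0.05, -0.001, 0, 0, 0], [-1, 0, 0.082, -0.001, 0, 0, 0], [-1, 0.02, 0.082, -0.001, 0, 0, 0], [-1, 0.035, 0.08, -0.001, 0, 0, 0], [-1, 0.05, 0.078, -0.001, 0, 0, 0], [-1, 0.065, 0.078, -0.001, 0, 0, 0], [-1, 0.078, 0.079, -0.001, 0, 0, 0], [-1, 0.084, 0.083, -0.001, 0, 0, 0], [-1, 0.082, 0.087, -0.001, 0, 0, 0], [-1, 0.082, 0.087, -0.001, 0, 0, 0]])

```text
time_s: 4.6
tool_pos: [0.5317, 0.2658, 0.1245]
eef_rot: [-0.079, 0.083, -0.702, 0.703]
ft_force: [-16.6, -4.7, 29.3]
width: 0.006
```

```bash
python3 look.py m2 scene,330,130,180,150
```

```text
(no output)
```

View pics/m2.png

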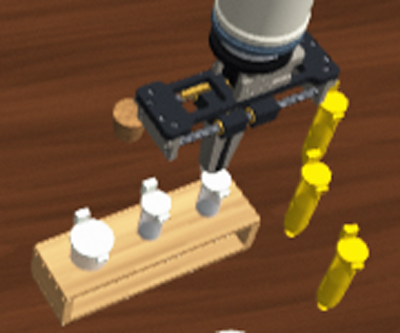

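play_rows(rows=[[-1, 0, -0.03, 0, 0, 0, 0], [-1, 0, -0.06, 0, 0, 0, 0], [-0.13, 0, -0.07, 0.05, 0, 0, 0], [-0.13, 0.01, -0.07, 0.1, 0, 0, 0], [-0.13, 0.01, -0.07, 0.144, 0, 0, 0], [-0.13, 0.01, -0.07, 0.144, 0, 0, 0]], newtons=15)

```text
time_s: 5.4
tool_pos: [0.5557, 0.1211, 0.1943]
eef_rot: [-0.078, 0.082, -0.702, 0.703]
ft_force: [0.4, 0.8, -0.0]
width: 0.412
```

```bash
python3 look.py m3 scene,330,130,180,150 top,160,160,150,125
python3 - <<'E'
from h import *
o,p,R=pose(); print(o["time_s"],p,o["width"])
q=[.5579,.1981,.2308]
c,s=np.cos(q[2]),np.sin(q[2]);d=p[:2]-q[:2];print("rack local",c*d[0]+s*d[1],-s*d[0]+c*d[1])
Rd=Rt(q[2]+np.pi/2,flip=1); h=np.array([.023,-.072,.085])
pts=[fr(q,(-.024,-.072,z)) for z in (.13,.093)]
rel(p,R,pts,Rd)
E
```

```text
5.5 [0.55526974 0.12348988 0.19431493] 0.4380967588108986
rack local -0.01962805649143336 -0.0720300437982369
shift [ 0.004   0.0643 -0.    ] d 0.064
shift [ 0.0038  0.1013 -0.    ] d 0.101
turn [ 0.    -0.003  0.006] deg 0.4
```

View pics/m3.png

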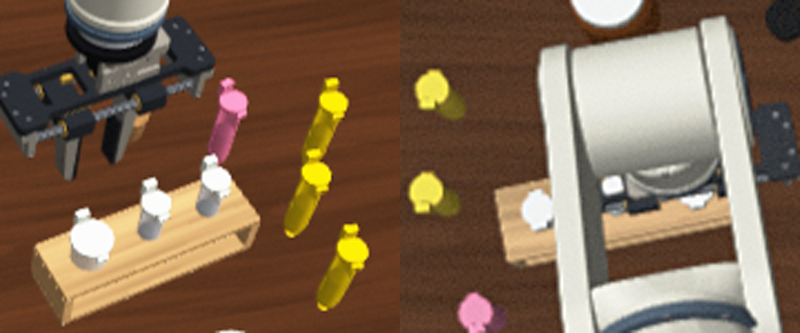

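play_rows(rows=[[-0.13, 0.004, 0.05, 0, 0, -0.003, 0.006], [-0.13, 0.005, 0.09, 0, 0, -0.003, 0.006], [-0.13, 0.005, 0.1, 0, 0, -0.003, 0.006], [-1, 0.005, 0.1, 0, 0, -0.003, 0.006], [-1, 0.005, 0.1, 0, 0, -0.003, 0.006], [-1, 0.005, 0.1, 0, 0, -0.003, 0.006], [-1, 0.005, 0.1, 0, 0, -0.003, 0.006]], newtons=12)

```text
time_s: 6.38
tool_pos: [0.5505, 0.1243, 0.0957]
eef_rot: [0.082, -0.08, 0.704, -0.701]
ft_force: [-1.6, 10.9, -0.3]
width: 0.148
```

```bash
python3 look.py m4 scene,330,130,180,150
python3 - <<'E'
from h import *
o,p,R=pose(); print(o["time_s"],p,o["width"],o["ft_force"])
q=[.5579,.1981,.2308]
c,s=np.cos(q[2]),np.sin(q[2]);d=p[:2]-q[:2];print("rack local",c*d[0]+s*d[1],-s*d[0]+c*d[1])
E
```

```text
6.425 [0.55047266 0.12434897 0.09568767] 0.156040996074301 [-1.35634113 11.37394385 -0.33860188]
rack local -0.024101416148646825 -0.07009637188976758
```

View pics/m4.png

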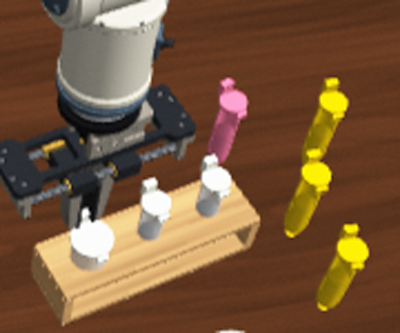

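play_rows(rows=[[-1, 0, 0, -0.002, 0, 0, 0], [-1, -0.002, -0.005, -0.002, 0, 0, 0], [-1, -0.004, -0.0095, -0.002, 0, 0, 0], [-1, -0.0065, -0.014, -0.002, 0, 0, 0], [-1, -0.0095, -0.018, -0.002, 0, 0, 0], [-1, -0.013, -0.022, -0.002, 0, 0, 0], [-1, -0.017, -0.025, -0.002, 0, 0, 0], [-1, -0.021, -0.0285, -0.002, 0, 0, 0], [-1, -0.0255, -0.031, -0.002, 0, 0, 0], [-1, -0.0255, -0.031, -0.002, 0, 0, 0]], newtons=12)

```text
time_s: 7.68
tool_pos: [0.5753, 0.1314, 0.1271]
eef_rot: [0.082, -0.08, 0.703, -0.702]
ft_force: [2.3, -4.9, -3.8]
width: 0.149
```

```bash
python3 look.py m5 scene,330,130,180,150
python3 - <<'E'
from h import *
o,p,R=pose(); print(o["time_s"],p,o["width"],o["ft_force"])
q=[.5579,.1981,.2308]
c,s=np.cos(q[2]),np.sin(q[2]);d=p[:2]-q[:2];print("rack local",c*d[0]+s*d[1],-s*d[0]+c*d[1])
E
```

```text
7.725 [0.57514279 0.13134402 0.12701381] 0.14660082956418202 [ 2.46921019 -4.07933903 -4.78948817]
rack local 0.001514717798923192 -0.06893025223345349
```

View pics/m5.png

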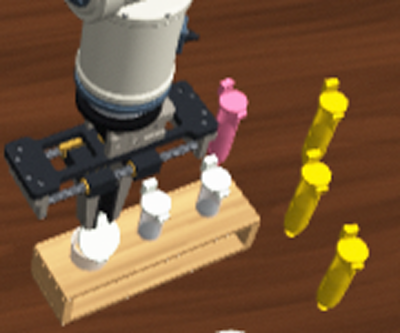

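play_rows(rows=[[-1, -0.0045, -0.0025, 0, 0, 0, 0], [-1, -0.0095, -0.004, 0, 0, 0, 0], [-1, -0.014, -0.0055, 0, 0, 0, 0], [-1, -0.019, -0.0065, 0, 0, 0, 0], [-1, -0.024, -0.007, 0, 0, 0, 0], [-1, -0.029, -0.007, 0, 0, 0, 0], [-1, -0.0345, -0.0065, 0, 0, 0, 0], [-1, -0.039, -0.0055, 0, 0, 0, 0], [-1, -0.039, -0.0055, 0, 0, 0, 0]], newtons=12)

```text
time_s: 8.85
tool_pos: [0.6135, 0.1403, 0.1326]
eef_rot: [0.082, -0.08, 0.703, -0.702]
ft_force: [-2.9, -2.9, -6.9]
width: 0.139
```

```bash
python3 look.py m6 scene,330,130,180,150
python3 - <<'E'
from h import *
o,p,R=pose(); print(o["time_s"],p,o["width"],o["ft_force"])
q=[.5579,.1981,.2308]
c,s=np.cos(q[2]),np.sin(q[2]);d=p[:2]-q[:2];print("rack local",c*d[0]+s*d[1],-s*d[0]+c*d[1])
E
```

```text
8.9 [0.61337854 0.14029501 0.13267854] 0.14599694797374427 [-1.84198557 -3.04023997 -6.68156039]
rack local 0.040784193862630665 -0.06896328192848927
```

View pics/m6.png

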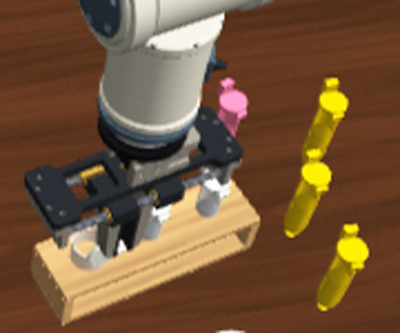

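play_rows(rows=[[-0.2, 0, 0, 0, 0, 0, 0], [-0.2, 0, 0, 0, 0, 0, 0], [-0.2, 0, -0.04, 0, 0, 0, 0], [-0.2, 0, -0.09, 0, 0, 0, 0], [-0.2, 0.05, -0.12, 0.05, 0, 0, 0], [-0.2, 0.09, -0.12, 0.1, 0, 0, 0], [-0.2, 0.12, -0.12, 0.15, 0, 0, 0], [-0.2, 0.13, -0.12, 0.2, 0, 0, 0], [-0.2, 0.13, -0.12, 0.2, 0, 0, 0]])

```text
time_s: 10.02
tool_pos: [0.5324, -0.0877, 0.253]
eef_rot: [0.082, -0.077, 0.703, -0.702]
ft_force: [0.1, 0.1, 0.5]
width: 0.398
```

```bash
python3 look.py m7 scene,330,130,180,150 top,160,160,150,125; python3 look.py m7d scene,190,220,120,90 top,340,120,120,150
python3 - <<'E'
from h import *
o,p,R=pose(); print(o["time_s"],p,o["width"],o["ft_force"],o["joint_pos"]); print(R.as_matrix().round(3))
E
```

```text
10.225 [ 0.53248864 -0.0833055   0.25210584] 0.39607746173686187 [-0.12103611 -0.78100929  0.86673504] [-0.16048667  0.18136163  1.77770836  0.0040816   1.17937668  1.17808355]
[[-0.974  0.004  0.229]
 [-0.229  0.003 -0.974]
 [-0.004 -1.    -0.002]]
```

View pics/m7.png

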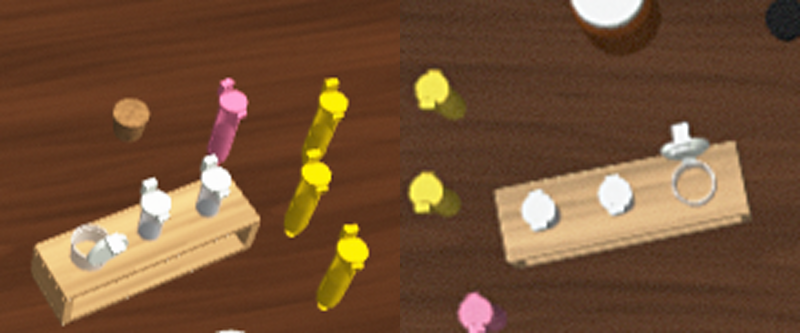

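View pics/m7d.png

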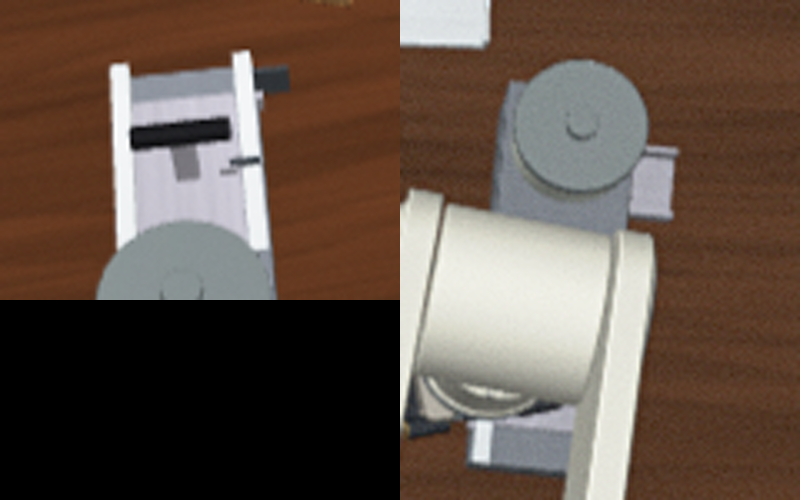

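Slim A and B now look the same, both shut. The wide cap stands upright, at about (285,223) in the top view. Next is the handle.

Run:
```python
from h import *
o,p,R=pose()
yaw=-.0796;T=np.radians(15)
ex=np.array([np.cos(yaw),np.sin(yaw),0]);ez=np.array([0,0,1.])
z=ex*np.cos(T)+ez*np.sin(T);y=ex*np.sin(T)-ez*np.cos(T);x=np.cross(y,z)
Rd=Ro.from_matrix(np.stack([x,y,z],1))
G=np.array([.5935,-.1597,.115])+.018*y
print(G)
rel(p,R,[G-.10*y,G-.06*y,G],Rd)
```

```text
[ 0.59814399 -0.16007044  0.09761334]
shift [-0.0215  0.0578  0.082 ] d 0.103
shift [-0.0312  0.0965  0.0852] d 0.132
shift [-0.0457  0.1545  0.0901] d 0.185
turn [ 0.225 -1.254  0.16 ] deg 73.5
```

play_rows(rows=[[0.09, -0.0215, 0.02, 0.082, 0.225, -1.254, 0.16], [0.09, -0.0215, 0.03, 0.082, 0.225, -1.254, 0.16], [0.09, -0.0215, 0.04, 0.082, 0.225, -1.254, 0.16], [0.09, -0.0215, 0.058, 0.082, 0.225, -1.254, 0.16], [0.09, -0.0215, 0.058, 0.082, 0.225, -1.254, 0.16], [0.09, -0.0215, 0.058, 0.082, 0.225, -1.254, 0.16], [0.09, -0.0215, 0.058, 0.082, 0.225, -1.254, 0.16], [0.09, -0.0215, 0.058, 0.082, 0.225, -1.254, 0.16], [0.09, -0.0215, 0.058, 0.082, 0.225, -1.254, 0.16], [0.09, -0.0215, 0.058, 0.082, 0.225, -1.254, 0.16]])

```text
time_s: 11.48
tool_pos: [0.5728, -0.1575, 0.1941]
eef_rot: [-0.538, 0.413, -0.448, 0.583]
ft_force: [-0.1, 0.2, -0.7]
width: 0.55
```

```bash
python3 look.py m8 scene,160,180,160,120 top,300,120,160,120
python3 - <<'E'
from h import *
o,p,R=pose(); print(o["time_s"],p,o["width"],o["ft_force"],o["joint_pos"])
yaw=-.0796;T=np.radians(15)
ex=np.array([np.cos(yaw),np.sin(yaw),0]);ez=np.array([0,0,1.])
z=ex*np.cos(T)+ez*np.sin(T);y=ex*np.sin(T)-ez*np.cos(T);x=np.cross(y,z)
Rd=Ro.from_matrix(np.stack([x,y,z],1))
G=np.array([.5935,-.1597,.115])+.018*y
rel(p,R,[G],Rd)
E
```

```text
11.575 [ 0.57264422 -0.15778808  0.19400427] 0.5487056292933935 [-0.87653287  0.37723831 -0.50858524] [-0.30692876  0.20070257  1.92335828  0.08493193  0.76438604 -0.28078996]
shift [ 0.0003  0.0997 -0.0002] d 0.1
turn [ 0. -0. -0.] deg 0.0
```

View pics/m8.png

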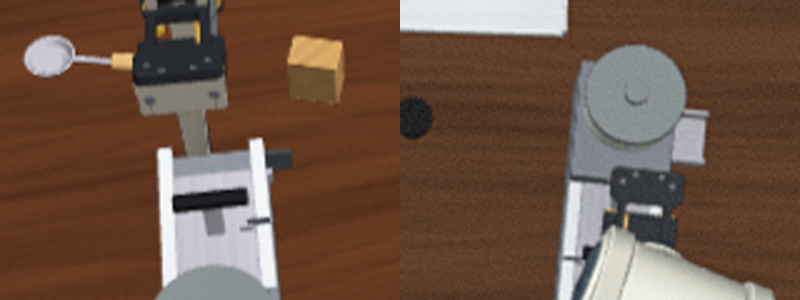

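play_rows(rows=[[0.09, 0, 0.04, 0, 0, 0, 0], [0.09, 0, 0.07, 0, 0, 0, 0], [0.09, 0, 0.09, 0, 0, 0, 0], [0.09, 0, 0.1, 0, 0, 0, 0], [0.09, 0, 0.1, 0, 0, 0, 0]])

```text
time_s: 12.2
tool_pos: [0.5983, -0.1597, 0.097]
eef_rot: [-0.538, 0.413, -0.448, 0.583]
ft_force: [-1.2, -0.2, 0.8]
width: 0.546
```

```bash
python3 look.py m9 scene,160,180,160,120 top,300,120,160,120
python3 - <<'E'
from h import *
o,p,R=pose(); print(o["time_s"],p,o["width"],o["ft_force"])
E
```

```text
12.3 [ 0.59877176 -0.15991046  0.09814088] 0.544366463466464 [-0.08605381  0.2258959   0.23227158]
```

View pics/m9.png

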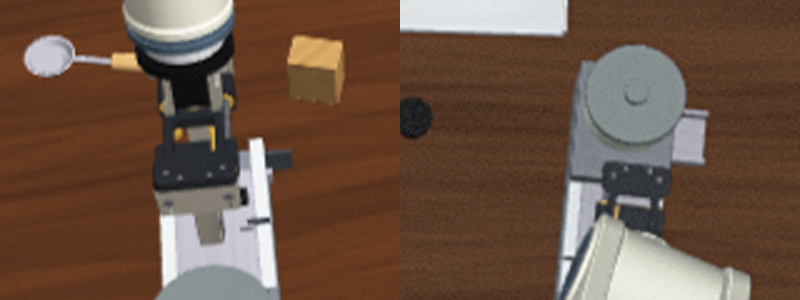

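Positioned over the bar with no contact. Next I'll close on it.

play_rows(rows=[[-1, 0, 0, 0, 0, 0, 0], [-1, 0, 0, 0, 0, 0, 0], [-1, 0, 0, 0, 0, 0, 0], [-1, 0, 0, 0, 0, 0, 0], [-1, 0, 0, 0, 0, 0, 0]], newtons=40)

```text
time_s: 12.92
tool_pos: [0.5962, -0.1596, 0.0974]
eef_rot: [-0.538, 0.414, -0.449, 0.582]
ft_force: [-9.6, -0.2, 8.5]
width: 0.175
```

```bash
python3 look.py m10 scene,190,220,120,90 top,340,150,120,100
python3 - <<'E'
from h import *
o,p,R=pose(); print(o["time_s"],p,o["width"]*92,o["ft_force"])
yaw=-.0796
ex=np.array([np.cos(yaw),np.sin(yaw),0])
for d in (.03,.05,.057): print(d,R.inv().apply(-d*ex).round(4))
E
```

```text
13.025 [ 0.59616389 -0.15960266  0.09742453] 16.200444087288194 [-8.81722843  0.12893893  6.95949612]
0.03 [-0.     -0.0076 -0.029 ]
0.05 [-0.     -0.0127 -0.0484]
0.057 [-0.     -0.0145 -0.0551]
```

View pics/m10.png

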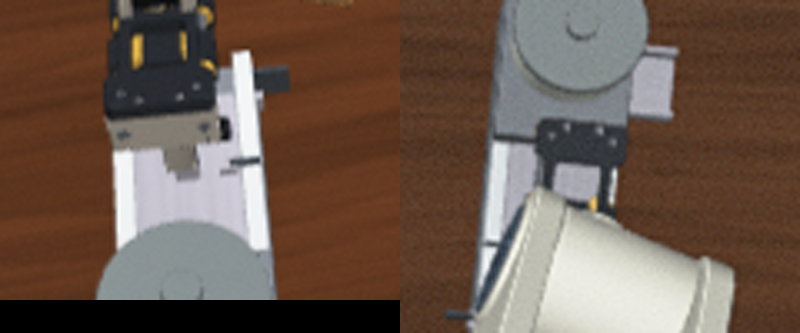

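play_rows(rows=[[-1, 0, -0.0025, -0.01, 0, 0, 0], [-1, 0, -0.005, -0.02, 0, 0, 0], [-1, 0, -0.0076, -0.029, 0, 0, 0], [-1, 0, -0.01, -0.039, 0, 0, 0], [-1, 0, -0.0127, -0.0484, 0, 0, 0], [-1, 0, -0.0127, -0.0484, 0, 0, 0], [-1, 0, -0.0127, -0.0484, 0, 0, 0]])

```text
time_s: 13.9
tool_pos: [0.5469, -0.156, 0.0976]
eef_rot: [-0.538, 0.414, -0.448, 0.582]
ft_force: [8.8, -2.1, -8.3]
width: 0.171
```

```bash
python3 look.py m11 scene,230,225,60,50 top,340,200,60,50
python3 - <<'E'
from h import *
o,p,R=pose(); print(o["time_s"],p,o["width"]*92,o["ft_force"])
E
```

```text
14.0 [ 0.54699123 -0.15602392  0.09760071] 16.607303377367028 [ 8.38433914 -1.95696878 -8.26657774]
```

View pics/m11.png

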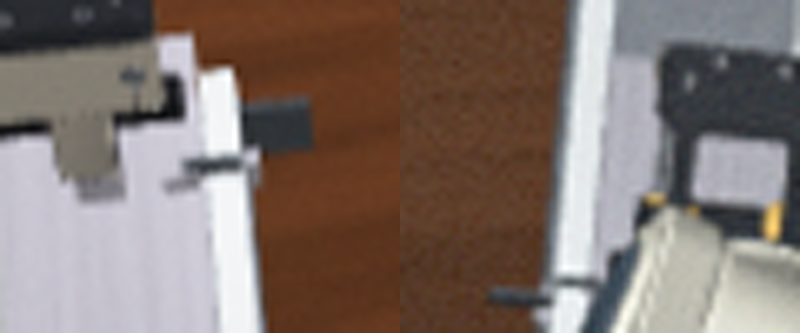

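```bash
cat > mk.py <<'E'
from h import *
S=pickle.load(open("scene0.pkl","rb"));T=pickle.load(open("top0.pkl","rb"))
def solve(pt,bi,bo,spt,sbi,sbo):
    z=400/60;h=.5-.5/z
    t=lambda a:np.array((340+a[0]/z-h,200+a[1]/z-h)); s=lambda a:np.array((230+a[0]/z-h,225+a[1]/z-h))
    base=np.array([.6533,-.1645,-.0796])
    def f(v,cam):
        q=base+[0,0,0]
        P=fr(q,(v[0],v[1],.07));A=fr(q,(v[2],v[3],.092));B=fr(q,(v[2],v[3]+.024,.092))
        a=[]
        if cam!="S":a+=[proj(T,P)-t(pt),proj(T,A)-t(bi),proj(T,B)-t(bo)]
        if cam!="T":a+=[proj(S,P)-s(spt),proj(S,A)-s(sbi),proj(S,B)-s(sbo)]
        return np.concatenate(a)
    for cam in ("T","S","B"):
        r=least_squares(f,[-.11,.048,-.118,.05],args=(cam,));print(cam,(r.x*1e3).round(1),"ptr-mark mm",((r.x[0]-r.x[2])*1e3).round(1),r.fun.round(1))
E
python3 - <<'E'
from mk import *
solve((156,281),(148,298),(90,295),(243,163),(243,104),(310,97))
E
```

```text
T [-108.6   46.8 -118.8   49.4] ptr-mark mm 10.2 [ 0.   0.   0.4  0.3 -0.4 -0.3]
S [-110.5   49.2 -119.8   50.6] ptr-mark mm 9.3 [ 0.  -0.  -0.3 -0.   0.3  0. ]
B [-109.5   48.2 -119.3   50.1] ptr-mark mm 9.8 [-0.6  0.3  0.1  0.4 -0.7 -0.1 -0.4  0.4 -0.6  0.2  0.1  0.2]
```

play_rows(rows=[[-1, 0, -0.0012, -0.005, 0, 0, 0], [-1, 0, -0.0024, -0.0093, 0, 0, 0], [-1, 0, -0.0024, -0.0093, 0, 0, 0], [-1, 0, -0.0024, -0.0093, 0, 0, 0]])

```text
time_s: 14.5
tool_pos: [0.5381, -0.1554, 0.0976]
eef_rot: [-0.538, 0.413, -0.447, 0.583]
ft_force: [9.9, -0.4, -11.0]
width: 0.18
```

```bash
python3 look.py m12 scene,230,225,60,50 top,340,200,60,50
python3 - <<'E'
from h import *
o,p,R=pose(); print(o["time_s"],p,o["width"]*92,o["ft_force"])
E
```

```text
14.6 [ 0.53811397 -0.15543265  0.09758398] 16.403354325232684 [ 9.48769341 -1.05533574 -9.94364594]
```

View pics/m12.png

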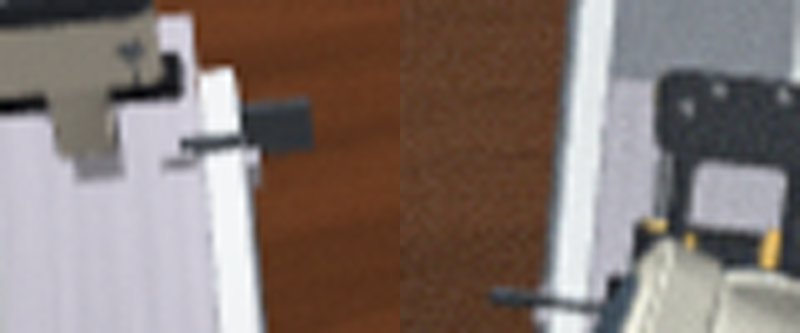

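```bash
python3 - <<'E'
from mk import *
solve((156,299),(148,297),(90,294),(241,141),(243,104),(310,97))
E
python3 - <<'E'
import pickle,cv2,numpy as np
z=10
a=[]
for n,(x,y) in {"scene":(245,230),"top":(346,228)}.items():
    im=pickle.load(open(f"{n}_m12.pkl","rb"))["image"][y:y+30,x:x+40]
    a.append(cv2.resize(im,(400,300),interpolation=0))
cv2.imwrite("pics/m12z.png",np.hstack(a)[:,:,::-1])
E
```

```text
T [-115.5   46.1 -118.5   49.4] ptr-mark mm 3.0 [ 0.   0.   0.4  0.3 -0.4 -0.3]
S [-119.4   49.2 -119.8   50.6] ptr-mark mm 0.4 [ 0.   0.  -0.3 -0.   0.3  0. ]
B [-117.4   47.9 -119.1   50.1] ptr-mark mm 1.7 [-0.8  0.7  0.1  0.5 -0.7 -0.1 -0.5  0.8 -0.6  0.3  0.1  0.3]
```

View pics/m12z.png

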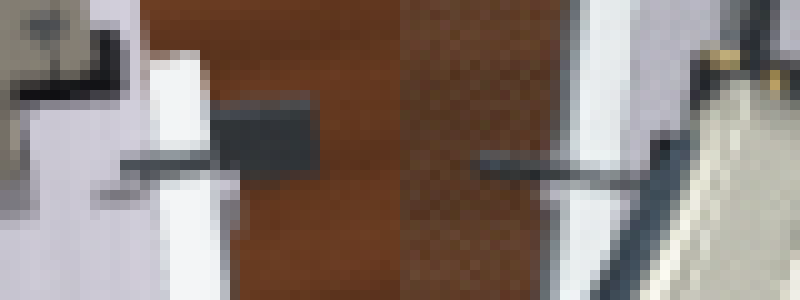

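Both views put the pointer 0.4–3 mm short of the mark, so I'll pull about 2 mm more.

play_rows(rows=[[-1, 0, -0.0007, -0.0027, 0, 0, 0], [-1, 0, -0.0007, -0.0027, 0, 0, 0], [-1, 0, -0.0007, -0.0027, 0, 0, 0], [-1, 0, -0.0007, -0.0027, 0, 0, 0], [-1, 0, -0.0007, -0.0027, 0, 0, 0], [-1, 0, -0.0007, -0.0027, 0, 0, 0]])

```text
time_s: 15.35
tool_pos: [0.536, -0.1553, 0.0976]
eef_rot: [-0.538, 0.413, -0.447, 0.583]
ft_force: [10.4, -0.4, -9.4]
width: 0.175
```

```bash
python3 look.py m13 scene,245,230,40,30 top,346,228,40,30;python3 look.py m13r scene,330,130,180,150 top,160,160,150,125
python3 - <<'E'
from h import *
o,p,R=pose(); print(o["time_s"],p,o["width"]*92,o["ft_force"],o["dq"].round(4))
E
```

```text
15.55 [ 0.53603006 -0.15528058  0.09760058] 16.37786234402078 [  9.57239718  -0.19898126 -10.86619658] [-0.0001 -0.0008 -0.0012 -0.0014  0.0004 -0.0005]
```

View pics/m13.png

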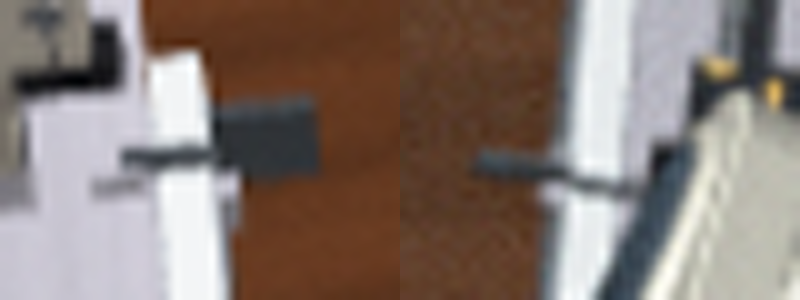

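View pics/m13r.png

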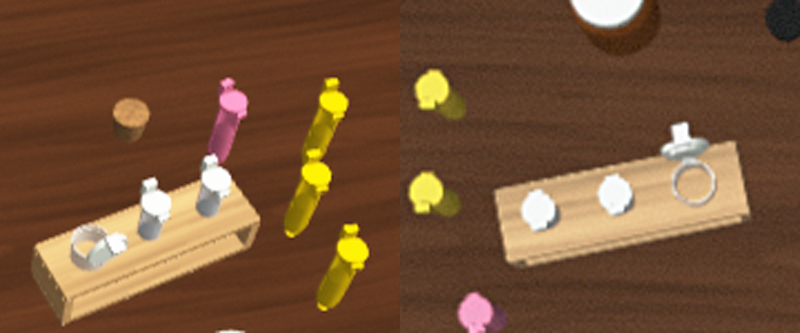

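```bash
python3 -c "
from rig import manip
print(manip.job_done())
o=manip.get_obs();print(o['time_s'],o['tool_pos'],o['ft_force'],o['width'])"
```

```text
the job is handed in; nothing more can be done
None
the job is handed in; nothing more can be done
```

I did all three parts of the job and handed it in at about 15.6 s of the 61 s allowed. The hand-in reported no verdict.

- **Slim A:** its cap was swept over with the closed fingers and pressed with about 29 N, the fingertips stopping level with where a shut tab's top should be. In the last pictures it looks the same as slim B, which I never touched.
- **Wide tube:** I pinched the tab and led it round its arc. In the last pictures the cap stands upright or slightly past.
- **Slide:** it is pulled out about 60 mm, with the handle gripped at 40 N and the spring pulling about 10 N. The arm was at rest.
- **Pointer against the mark:** the two cameras disagreed slightly before the last 2 mm pull. The top view put the pointer 3.0 mm short and the scene view 0.4 mm short. After that pull I estimate it is within about 2 mm of the mark; I checked that by eye and did not measure it again.
- **Other things on the table:** I saw no contact with them and none looked moved in the crops I viewed. I did not check each one separately.

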